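Reheat a slice of cold toast

ROBOT

A 6-joint arm with a two-finger parallel gripper is mounted at the origin on a cart in front of the work surface, level with it; the furniture and walls round the work are solid. World frame = base frame: x ahead of the robot, y to its left, z up, the work surface at z = 0. Lengths are in m, angles in rad, forces in N, time in s.
With the tool pointing down it reaches from about 0.25 to 0.775 m from the base axis. Payload 4 kg.
Tool frame: the origin (TCP) lies on the centre line of the jaws, within the pads' length; the fingertips stand 25 mm ahead of it and the grasp point (between the pads) lies 6 mm ahead of it; z points along the fingers, y is the line along which they close (so a half turn about z gives the same grasp; the last joint's range is limited). The gripper opens to 94 mm and grips with 3 to 60 N. Pads are 16 mm wide; open, the fingers measure 119 mm over their backs; the gripper's body (75 mm by 177 mm) begins 78 mm behind the grasp point.
Start: joints at [-0.103, 0.087, 1.371, -0, 1.684, -0.103], TCP at [0.55, -0, 0.231] pointing down, gripper open.
Joint ranges: [-3.1, 3.1], [-0.76, 2.03], [0.27, 2.55], [-1.08, 4.22], [0.17, 2.65], [-2.57, 2.57]. Speed limits (rad/s): [2.79, 2.79, 3.14, 3.14, 3.14, 3.14].

INTERFACE

Orientations are given as [roll, pitch, yaw] about the fixed x, y, z axes, in that order (R = Rz(yaw) Ry(pitch) Rx(roll)).
In Python, from bench import sensors, optics, ticket gives the robot as it stands.
- The arm moves only by the tool send_rows, never from a script. Its argument "rows" is a list of rows, each a list of 6 numbers: the shift along the world's x, y, z in mm, then the turn, a rotation vector about the world's x, y, z in rad. In form: [[x, y, z, wx, wy, wz], ...]. A call has 1 to 8 rows; each row shifts and turns the commanded pose from where the row before left it; what a row does not reach is not made up. A row lasts 1/12 s, in which the tool goes at most 41.7 mm and 7.16 degrees, less where a joint would pass 70% of its speed; a pose out of reach is approached as far as the arm can. A call is refused whole if a number of a shift passes 41.7 or a number of a turn 0.125, either way. A call with a gripper value outside its range is refused whole. "grip" is the finger opening in mm, from 0 to 94, set as the call begins (left out, the last holds). The fingers move at their own pace and stop on an object; the grip force is fixed at half the most. Time passes only in rows, so rows that do not move let the fingers close. It gives the time, the measured TCP pose, the force, the opening and the grip force at its end, in the units of the state.
- sensors.get_obs(): the state, without advancing time (a new reading comes with each control period).
- optics.snapshot(name): name is "scene" or "side" or "wrist"; returns the picture (420x560x3 uint8, red, green, blue); there is no depth.
- optics.camera_model(name): a dict with "vertical_fov" (degrees; the focal length in pixels is half the picture's height over the tangent of half this angle, whatever the lens; pixels are square), "cx", "cy" (the principal point, pixels), "R" (3x3) and "t" (3): a world point X has camera coordinates R X + t. Camera axes: x right, y down, z forward; pixel columns grow to the right and rows downward; lengths in m; the calibration is good to about 2 mm. A picture is of the moment at which its call begins: read the wrist's pose just before it. camera_model takes no time and is no camera call; for the wrist camera it gives the pose at the moment of the call.
- ticket.close_job(): hands the job in; it is judged then, once.
The state is a dict: "time": time; "joint_positions": joint angles; "qvel": joint speeds; "joint_torque": joint torques, N m; "tool_pos": TCP position; "ee_rot": TCP orientation; "wrist_force": force on the tool from outside, world axes, zero at the start; "wrist_torque": the same for the moment, N m; "width": finger opening in m; "finger_force": force on a finger pad.
Only numpy, scipy, OpenCV 4.12 (cv2) and the standard library are available. Lean on these libraries where they do the work, as an engineer would, in place of code of your own. Each camera call takes 0.05 s, during which the arm holds its last target. There are 200 camera calls.

TASK

The golden slice of white toast in the wire rack has gone cold: take it out of the rack and stand it in either slot of the toaster, leaving the dark rye slice where it is. When the slice is down in the slot and let go, warm it up again by pressing the toaster's keys fully down one after another, letting each come up before the next: first reheat (orange), then light (white), then start (green). Do not press the red stop key or any key before the toast is in, and do not knock over or push away the breakfast things round about.

Things in the scene. Friction and masses are not known exactly. Their poses are not given: they have to be found in the camera images.
- toaster: Two-slot toaster, chrome with black end caps, fixed to the worktop; 196 mm deep (x), 276 mm long (y), deck 175 mm high. Origin: centre of its underside; x points to its back, y to its left (seen from the front), z up; the keys are on the deck at the front (-x), the two slots behind them run along y.
- slot_front (a point): Where the lower edge of a slice belongs in the front slot: middle of the slot, on the bread bars 110 mm above the worktop (65 mm below the deck, so a slice sticks out 40 mm). Slot 34 mm wide, 144 mm long, centre line at the toaster's x = 0; guard wires inside leave 24 mm, flared to 31 mm at the mouth. Axes as the toaster's.
- slot_rear (a point): The same for the rear slot, centre line 56 mm behind the front one's.
- white_toast: Loose slice of golden white toast with a brown crust, stiff, 14 mm thick (x), 100 mm wide (y), 105 mm high (z), 40 g; it stands upright in the rack. Origin: centre of its underside (middle of the lower edge); x is across the slice, z up. The two sides are alike.
- white_toast_top (a point): Middle of the top edge of the golden slice, 105 mm above its origin.
- rye_toast: Loose slice of dark brown rye toast, same size and axes as the golden one, standing in the other end slot of the rack, 72 mm away. To be left alone.
- toast_rack: Steel wire toast rack, fixed, 110 x 76 mm, wire loops 70 mm high. Origin: on the worktop under its centre. Four slots across x, at x = -36, -12, 12 and 36 mm, 20 mm clear each, open above and at the sides; the slices stand on rails 16 mm up in the two end slots (which is in which varies), top edges 121 mm up, 50 mm of them clear above the loops.
- key_reheat (a joint): Orange spring key (three wavy lines), press travel in m: 0 up, 0.005 fully down; counts as pressed beyond 0.0035. 1.8 N starts it, 4.8 N takes it fully down; it springs back by itself. It moves straight down.
- key_light (a joint): White spring key (outline of a bread slice), light browning; same travel and spring.
- key_start (a joint): Green spring key (triangle), start; same travel and spring.
- key_stop (a joint): Red spring key (square), stop; same travel and spring. Not to be pressed.
- key_reheat_top (a point): Centre of the orange key's top face, 186 mm above the worktop (11 mm above the deck) when up. The four keys stand in a row along the toaster's y at x = -62 mm, 42 mm apart, each 26 x 28 mm and raised 8 mm above its panel; seen from the front, left to right: white, green, orange, red.
- key_light_top (a point): Centre of the white key's top face, as above.
- key_start_top (a point): Centre of the green key's top face, as above.
- key_stop_top (a point): Centre of the red key's top face, as above.
- jam_jar: Bystander: jam jar with a red lid, 64 mm across, 90 mm high; origin: centre of its underside.
- mug: Bystander: mug, pink above and dark blue below, 86 x 117 mm with its handle, 88 mm high; origin: under its middle.
- spreader: Bystander: spreading knife with a red handle lying on the worktop, 218 mm long, 16 mm high; origin: under its middle.

How it is judged:
On the way, in this order (a step that is already met when the one before it is completed fails the run):
1. the golden slice stands in one of the toaster's slots, on the bars, let go ((x of white_toast in the frame of toaster between -0.013 and 0.013 m or x of white_toast in the frame of toaster between 0.043 and 0.069 m) and y of white_toast in the frame of toaster between -0.03 and 0.03 m and z of white_toast in the frame of toaster between 0.1 and 0.122 m and angle between white_toast's own z axis and vertical below 0.3 rad and contact force between white_toast and the fingers below 0.1 N and linear speed of white_toast below 0.05 m/s), for 0.2 s.
2. the orange reheat key is pressed, it alone, with the slice in the slot (value of joint key_reheat above 0.0035 m and value of joint each of key_light, key_start, key_stop below 0.0015 m and (x of white_toast in the frame of toaster between -0.013 and 0.013 m or x of white_toast in the frame of toaster between 0.043 and 0.069 m) and y of white_toast in the frame of toaster between -0.03 and 0.03 m and z of white_toast in the frame of toaster between 0.1 and 0.122 m and angle between white_toast's own z axis and vertical below 0.3 rad), for 0.04 s.
3. then the white light key is pressed, it alone (value of joint key_light above 0.0035 m and value of joint each of key_reheat, key_start, key_stop below 0.0015 m and (x of white_toast in the frame of toaster between -0.013 and 0.013 m or x of white_toast in the frame of toaster between 0.043 and 0.069 m) and y of white_toast in the frame of toaster between -0.03 and 0.03 m and z of white_toast in the frame of toaster between 0.1 and 0.122 m and angle between white_toast's own z axis and vertical below 0.3 rad), for 0.04 s.
4. then the green start key is pressed, it alone (value of joint key_start above 0.0035 m and value of joint each of key_reheat, key_light, key_stop below 0.0015 m and (x of white_toast in the frame of toaster between -0.013 and 0.013 m or x of white_toast in the frame of toaster between 0.043 and 0.069 m) and y of white_toast in the frame of toaster between -0.03 and 0.03 m and z of white_toast in the frame of toaster between 0.1 and 0.122 m and angle between white_toast's own z axis and vertical below 0.3 rad), for 0.04 s.
At the end, for the whole second after the job is handed in: The golden slice stands at rest in one of the slots (within 13 mm of the slot's centre line and 30 mm of its middle, on the bars, leaning less than 0.3 rad), all keys are up again (less than 1.5 mm down), and the rye slice still stands within 20 mm of where it was ((x of white_toast in the frame of toaster between -0.013 and 0.013 m or x of white_toast in the frame of toaster between 0.043 and 0.069 m) and y of white_toast in the frame of toaster between -0.03 and 0.03 m and z of white_toast in the frame of toaster between 0.1 and 0.122 m and angle between white_toast's own z axis and vertical below 0.3 rad and linear speed of white_toast below 0.02 m/s and value of joint each of key_reheat, key_light, key_start, key_stop below 0.0015 m and distance of rye_toast from where it was at the start of the episode below 0.02 m and angle between rye_toast's own z axis and vertical below 0.35 rad); the robot touches nothing.
It fails at once if the red stop key is pressed (beyond 2 mm) (value of joint key_stop above 0.002 m).
It fails at once if a key is pressed (beyond 2 mm) while the golden slice is not in a slot (not ((x of white_toast in the frame of toaster between -0.013 and 0.013 m or x of white_toast in the frame of toaster between 0.043 and 0.069 m) and y of white_toast in the frame of toaster between -0.03 and 0.03 m and z of white_toast in the frame of toaster between 0.1 and 0.122 m and angle between white_toast's own z axis and vertical below 0.3 rad) and value of joint any of key_reheat, key_light, key_start above 0.002 m).
It fails at once if two keys are down at once (each beyond 2 mm) (value of joint each of key_light, key_reheat above 0.002 m or value of joint each of key_start, key_reheat above 0.002 m or value of joint each of key_start, key_light above 0.002 m).
It fails at once if the rye slice is shifted more than 40 mm or tipped over (distance of rye_toast from where it was at the start of the episode above 0.04 m or angle between rye_toast's own z axis and vertical above 0.6 rad).
It fails at once if the jam jar, the mug or the spreading knife is pushed more than 40 mm, or the jar or the mug is tipped over (distance of any of jam_jar, mug, spreader from where it was at the start of the episode above 0.04 m or angle between any of jam_jar, mug's own z axis and vertical above 0.5 rad).
It also fails if it takes over 53 s, if anything falls off the work surface, if the arm or the gripper's body presses on something with over 40 N, if the wrist force passes 120 N, or if a joint passes its speed limit or range.

## Working session

There is one attempt and no reset: what is moved stays moved. The work goes in short steps, Python scripts to look and compute and a tool call to move; the robot and the scene stay as the last step left them, time stands still between calls to the robot, and variables do not carry over. Pictures are saved under pics/ and viewed, at most 10 in all, crops included, and the job is handed in when it is done.

Besides the shell and the picture viewer there is one more tool, called after "Request:" in YAML: its name, and indented under it one key for each argument. send_rows: Moves the arm, as the interface text tells. Its arguments: {"type":"object","properties":{"rows":{"type":"array"},"grip":{"type":"number"}},"required":["rows"]}

```bash
mkdir -p pics; python3 - <<'E'
from bench import sensors, optics
import cv2, numpy as np
for n in("scene","side"):
    im=optics.snapshot(n); cv2.imwrite(f"pics/{n}0.png",cv2.resize(im[:,:,::-1],(800,600),interpolation=cv2.INTER_CUBIC))
    cv2.imwrite(f"pics/raw_{n}.png",im[:,:,::-1])
    m=optics.camera_model(n); print(n,m)
o=sensors.get_obs();print(o["time"],o["tool_pos"],o["ee_rot"],o["wrist_force"])
E
```

```text
scene {'vertical_fov': 51.08108530435025, 'cx': 279.90121465182585, 'cy': 212.69065173465907, 'R': array([[ 0.78062312, -0.62496487,  0.00681526],
       [-0.47640499, -0.60204937, -0.64076114],
       [ 0.40455633,  0.49694614, -0.76771004]]), 't': array([-0.34001688,  0.3807016 ,  1.08911911])}
side {'vertical_fov': 42.08454077053725, 'cx': 278.6539451897628, 'cy': 209.34581851210461, 'R': array([[ 0.96838989, -0.24906335, -0.01372845],
       [-0.15405459, -0.55388334, -0.81821784],
       [ 0.19618412,  0.79446881, -0.57474438]]), 't': array([-0.44673152,  0.24734989,  1.16371313])}
0.1 [5.49565795e-01 3.51084019e-05 2.29437617e-01] [-3.13963793e+00 -1.67298720e-04  1.57082215e+00] [0.41244977 0.34827219 0.26729382]
```

View pics/scene0.png

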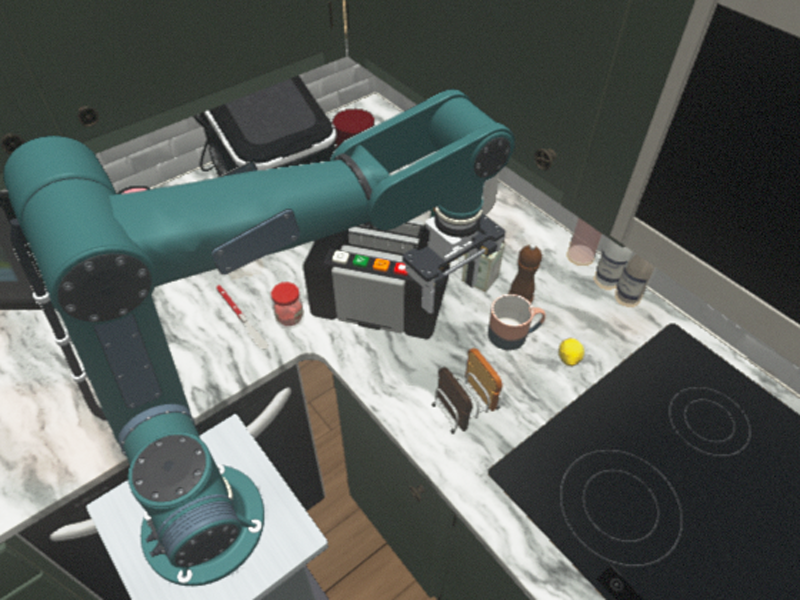

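View pics/side0.png

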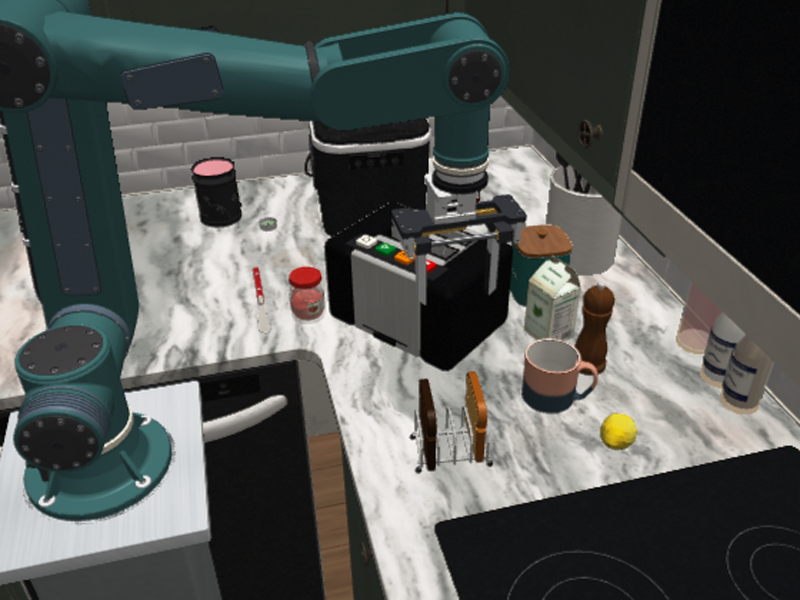

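The scene view shows the keys white/green/orange/red at about (341,257), (360,260), (381,265) and (402,268). The golden slice is at (484,378) and the rye slice at (453,398). In the side view the golden slice is at (476,415), the rye at (428,425), and the keys at (366,241) to (430,265). Next I'll zoom in on the rack and toaster.

```bash
cat > h.py <<'E'
import numpy as np, cv2
from bench import optics
def ray(m,u,v,z):
    f=210/np.tan(np.radians(m["vertical_fov"])/2)
    d=m["R"].T@np.array([(u-m["cx"])/f,(v-m["cy"])/f,1]); c=-m["R"].T@m["t"]
    return c+d*(z-c[2])/d[2]
def proj(m,X):
    f=210/np.tan(np.radians(m["vertical_fov"])/2); p=m["R"]@np.asarray(X)+m["t"]
    return np.array([m["cx"]+f*p[0]/p[2],m["cy"]+f*p[1]/p[2]])
E
python3 - <<'E'
from h import *
out=[]
for n,(x,y),(kx,ky,kw,kh) in(("scene",(295,235),(225,165,70,35)),("side",(275,250),(240,155,80,40))):
    m=optics.camera_model(n); im=cv2.imread(f"pics/raw_{n}.png")
    out.append(cv2.resize(im[y:y+85,x:x+80],None,fx=5,fy=5,interpolation=cv2.INTER_CUBIC))
    hsv=cv2.cvtColor(im,cv2.COLOR_BGR2HSV)[ky:ky+kh,kx:kx+kw]
    for c,lo,hi in(("white",(0,0,170),(180,50,255)),("green",(45,120,60),(85,255,255)),("orange",(8,150,150),(22,255,255)),("red",(0,170,120),(6,255,255))):
        mk=cv2.inRange(hsv,lo,hi); k,l,s,ce=cv2.connectedComponentsWithStats(mk)
        if k>1:
            i=1+np.argmax(s[1:,4]); x0,y0,w,h,a=s[i]; u,v=x0+(w-1)/2+kx,y0+(h-1)/2+ky
            cu,cv_=ce[i]+[kx,ky]
            print(n,c,a,(w,h),cu.round(1),cv_.round(1),ray(m,cu,cv_,.186).round(4),ray(m,u,v,.186).round(4))
cv2.imwrite("pics/crop.png",np.hstack(out))
E
```

```text
scene white 224 (np.int32(48), np.int32(12)) 253.1 177.6 [0.5001 0.2045 0.186 ] [0.5078 0.1989 0.186 ]
scene green 63 (np.int32(11), np.int32(9)) 252.0 182.4 [0.4864 0.1911 0.186 ] [0.4873 0.1925 0.186 ]
scene orange 79 (np.int32(12), np.int32(9)) 266.5 184.7 [0.513 0.159 0.186] [0.5123 0.158  0.186 ]
scene red 36 (np.int32(9), np.int32(8)) 279.2 188.3 [0.5323 0.1261 0.186 ] [0.536 0.127 0.186]
side white 114 (np.int32(31), np.int32(9)) 263.5 168.2 [0.482  0.2179 0.186 ] [0.4847 0.2133 0.186 ]
side green 70 (np.int32(14), np.int32(9)) 269.8 173.9 [0.4905 0.1883 0.186 ] [0.4897 0.1878 0.186 ]
side orange 54 (np.int32(14), np.int32(9)) 281.9 179.5 [0.512 0.156 0.186] [0.5138 0.1577 0.186 ]
side red 27 (np.int32(6), np.int32(7)) 301.3 185.4 [0.5485 0.1188 0.186 ] [0.5494 0.1205 0.186 ]
```

View pics/crop.png

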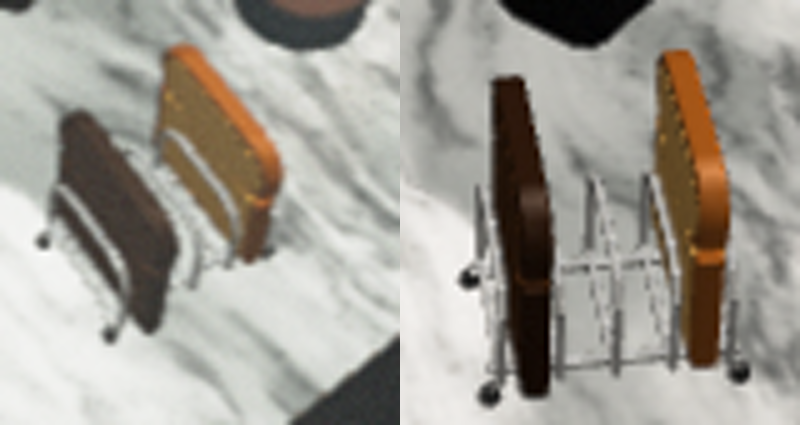

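The crop shows the golden slice's top edge running from (178,50) to (270,165) in the scene half (left). In the side half it runs from (675,55) to (712,165). I'll fit box silhouettes to get the slice pose.

```bash
cat >> h.py <<'E'
def corners(x,y,yaw,tx,ty,z0,z1):
    R=np.array([[np.cos(yaw),-np.sin(yaw)],[np.sin(yaw),np.cos(yaw)]])
    return [np.r_[R@[a*tx/2,b*ty/2]+[x,y],z] for a in(-1,1) for b in(-1,1) for z in(z0,z1)]
def slicemask(m,p,S=8,rc=.012):
    # rounded top corners approximated by chamfered points
    pts=[]
    for yy,zz in((50,16),(-50,16),(50,109),(-50,109),(46,117),(-46,117),(38,121),(-38,121)):
        for a in(-7,7):
            c,s=np.cos(p[2]),np.sin(p[2]); pts.append(proj(m,[p[0]+(a*c-yy*s)/1e3,p[1]+(a*s+yy*c)/1e3,zz/1e3]))
    h=cv2.convexHull(np.float32(pts)*1.0)
    M=np.zeros((420*4,560*4),np.uint8); cv2.fillConvexPoly(M,np.int32(np.round((h+.5)*4*16)),255,shift=4)
    return cv2.resize(M,(560,420),interpolation=cv2.INTER_AREA)/255.
E
python3 - <<'E'
from h import *
from scipy.optimize import minimize
V=[]
for n,(x,y) in(("scene",(295,235)),("side",(275,250))):
    m=optics.camera_model(n); im=cv2.imread(f"pics/raw_{n}.png"); hsv=cv2.cvtColor(im,cv2.COLOR_BGR2HSV)
    g=cv2.inRange(hsv,(5,110,50),(30,255,255)); 
    G=np.zeros_like(g);G[y:y+85,x:x+80]=g[y:y+85,x:x+80]
    k,l,s,_=cv2.connectedComponentsWithStats(cv2.morphologyEx(G,cv2.MORPH_CLOSE,np.ones((3,3))))
    G=(l==1+np.argmax(s[1:,4])).astype(np.uint8); c,_=cv2.findContours(G,0,1)
    F=np.zeros_like(G); cv2.fillPoly(F,[cv2.convexHull(c[0])],1); print(n,F.sum(),G.sum()); V.append((m,F.astype(float)))
x0=ray(V[0][0],340.6,255,.121); print(x0)
def cost(p,vs): return sum(np.abs(slicemask(m,p)-F).sum() for m,F in vs)
for vs in(V,V[:1],V[1:]):
    best=min((minimize(cost,[x0[0],x0[1],w],args=(vs,),method="Nelder-Mead",options=dict(initial_simplex=[[x0[0],x0[1],w],[x0[0]+.01,x0[1],w],[x0[0],x0[1]+.01,w],[x0[0],x0[1],w+.2]])) for w in(-.6,-.3,0,.3,.6)),key=lambda r:r.fun)
    print(best.x,best.fun)
E
```

```text
scene 538 416
side 719 603
[ 0.54754407 -0.11527815  0.121     ]
[ 0.55040633 -0.11014754 -0.19254158] 313.9372549019608
[ 0.55174005 -0.10824891 -0.29863272] 179.08235294117645
[ 0.55012058 -0.11079493 -0.19177393] 87.85882352941175
```

Request:
send_rows:
  rows:
    - [0,-10,25,0,0,-0.05]
    - [0,-25,25,0,0,-0.05]
    - [0,-30,20,0,0,-0.05]
    - [0,-30,10,0,0,-0.04]
    - [0,-15,0,0,0,0]
    - [0,0,0,0,0,0]
    - [0,0,0,0,0,0]
  grip: 60

```text
time: 0.68
tool_pos: [0.5498, -0.1103, 0.3097]
ee_rot: [-3.14, -0.001, 1.379]
wrist_force: [-0.5, 0.3, -0.6]
width: 0.0604
finger_force: 0.0
```

```bash
python3 - <<'E'
from h import *
from bench import sensors
o=sensors.get_obs();print(o["time"],o["tool_pos"],o["ee_rot"],o["width"])
for n in("wrist","scene","side"):
    m=optics.camera_model(n); im=optics.snapshot(n); cv2.imwrite(f"pics/raw1_{n}.png",im[:,:,::-1])
    if n=="wrist": np.save("wm1.npy",m,allow_pickle=True); print(m)
a=cv2.imread("pics/raw1_wrist.png"); b=cv2.imread("pics/raw1_scene.png")[140:260,190:340]; 
cv2.imwrite("pics/c2.png",np.hstack([cv2.resize(a,(400,300)),cv2.resize(b,(375,300),interpolation=cv2.INTER_CUBIC)]))
E
```

```text
0.6833 [ 0.54979321 -0.11033198  0.30966109] [-3.14008768e+00 -7.78501193e-04  1.37944175e+00] 0.06036603528517264
{'vertical_fov': 67.1750212266524, 'cx': 281.6934606539848, 'cy': 204.4676640797779, 'R': array([[ 0.98181387, -0.18983555, -0.00199558],
       [-0.18294342, -0.94887247,  0.25724063],
       [-0.05072697, -0.25219735, -0.96634532]]), 't': array([-0.56198179, -0.05040972,  0.46713007])}
```

View pics/c2.png

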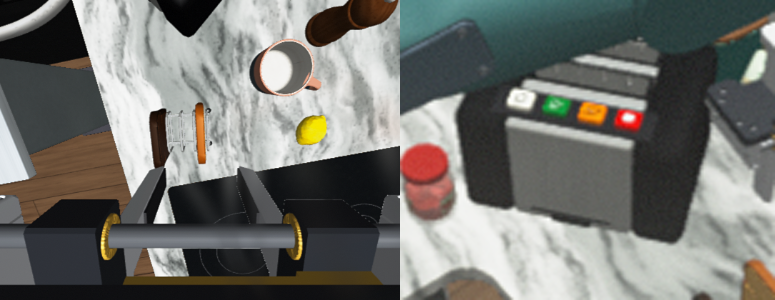

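The wrist view shows the golden slice's top at about (201,133), nearly parallel to the image columns, with the rye at (158,138) and the mug up and to the right. All four keys are now visible in the scene crop, at (520,100), (557,106), (592,113) and (627,119). I'll fit the slice and keys again from these pictures.

```bash
python3 - <<'E'
from h import *
from scipy.optimize import minimize, least_squares
m=np.load("wm1.npy",allow_pickle=True).item(); im=cv2.imread("pics/raw1_wrist.png"); hsv=cv2.cvtColor(im,cv2.COLOR_BGR2HSV)
F=np.zeros((420,560)); g=cv2.inRange(hsv,(5,110,50),(22,255,255)); F[130:245,262:300]=g[130:245,262:300]>0
ys,xs=np.nonzero(F); print(F.sum(),xs.min(),xs.max(),ys.min(),ys.max())
def cost(p): return np.abs(slicemask(m,p)-F).sum()
s=[.55,-.11,-.19]
r=minimize(cost,s,method="Nelder-Mead",options=dict(initial_simplex=[s,[.56,-.11,-.19],[.55,-.10,-.19],[.55,-.11,-.1]])); print("wrist fit",r.x,r.fun)
# orange crust top only: rect
print("mean on z=.121:",ray(m,xs.mean(),ys.mean(),.121))
# mug
for n in("scene","side"):
    mm=optics.camera_model(n); I=cv2.imread(f"pics/raw1_{n}.png"); H=cv2.cvtColor(I,cv2.COLOR_BGR2HSV); kx,ky,kw,kh=(225,165,75,35) if n=="scene" else(240,155,80,45)
    for c,lo,hi in(("white",(0,0,190),(180,40,255)),("green",(45,120,60),(85,255,255)),("orange",(8,150,150),(22,255,255)),("red",(0,170,120),(6,255,255))):
        mk=cv2.inRange(H,lo,hi)[ky:ky+kh,kx:kx+kw]; mk=cv2.morphologyEx(mk,cv2.MORPH_CLOSE,np.ones((3,3))); k,l,st,ce=cv2.connectedComponentsWithStats(mk)
        for i in range(1,k):
            if st[i,4]>35:
                u,v=ce[i]+[kx,ky]; print(n,c,st[i,4],st[i,2:4],round(u,1),round(v,1),ray(mm,u,v,.186).round(4)[:2])
E
```

```text
960.0 273 287 144 228
wrist fit [ 0.54947146 -0.11352769 -0.1433231 ] 202.50980392156862
mean on z=.121: [ 0.55084528 -0.10504089  0.121     ]
scene white 47 [23  5] 281.4 166.3 [0.5919 0.1904]
scene white 202 [54 11] 255.1 178.1 [0.5034 0.1996]
scene white 108 [48 12] 258.7 193.0 [0.477  0.1473]
scene green 74 [12  9] 252.1 182.2 [0.4869 0.1916]
scene orange 79 [12  9] 266.5 184.7 [0.513 0.159]
scene red 56 [11  8] 280.9 187.9 [0.537  0.1242]
side white 64 [15  7] 256.8 167.8 [0.4667 0.2243]
side white 89 [28 13] 296.4 179.1 [0.5451 0.1485]
side green 83 [14  9] 269.6 173.7 [0.4903 0.189 ]
side orange 80 [15  9] 283.5 179.2 [0.516  0.1562]
side red 65 [14  9] 297.7 185.0 [0.5409 0.1227]
```

```bash
python3 - <<'E'
from h import *
m=np.load("wm1.npy",allow_pickle=True).item(); im=cv2.imread("pics/raw1_wrist.png"); hsv=cv2.cvtColor(im,cv2.COLOR_BGR2HSV)
g=cv2.inRange(hsv,(5,110,50),(22,255,255))
P=[]
for v in range(155,226,5):
    xs=262+np.nonzero(g[v,262:300])[0]; a=ray(m,xs.min()-.5,v,.121);b=ray(m,xs.max()+.5,v,.121); P.append((a+b)/2); print(v,xs.min(),xs.max(),((a+b)/2).round(4)[:2],round(1e3*np.hypot(*(b-a)[:2]),1))
P=np.array(P); k=np.polyfit(P[:,1],P[:,0],1); print("yaw",-np.arctan(k[0]), "x at -.11",np.polyval(k,-.11))
for v in(144,228): print(ray(m,280,v,.113))
# slot/mouth check and mug
for n,u,v in(("scene",512*.7,302*.7),("side",555*.7,362*.7)): print("mug",ray(optics.camera_model(n),u,v,.088))
E
```

```text
155 273 284 [ 0.5553 -0.0713] 12.9
160 274 284 [ 0.5548 -0.0767] 11.9
165 274 285 [ 0.5543 -0.0821] 13.0
170 274 285 [ 0.5533 -0.0875] 13.1
175 274 285 [ 0.5522 -0.0929] 13.1
180 275 285 [ 0.5517 -0.0984] 12.1
185 275 286 [ 0.5512 -0.104 ] 13.2
190 275 286 [ 0.5501 -0.1095] 13.3
195 275 286 [ 0.549  -0.1151] 13.3
200 276 286 [ 0.5485 -0.1208] 12.3
205 276 287 [ 0.5479 -0.1266] 13.4
210 276 287 [ 0.5468 -0.1323] 13.5
215 277 287 [ 0.5463 -0.1382] 12.4
220 277 287 [ 0.5451 -0.144 ] 12.5
225 278 287 [ 0.5446 -0.15  ] 11.4
yaw -0.1399014988321419 x at -.11 0.550086007080469
[ 0.55899157 -0.06076092  0.113     ]
[ 0.54049906 -0.15570076  0.113     ]
mug [ 0.71546853 -0.02112585  0.088     ]
mug [ 0.69960962 -0.05395508  0.088     ]
```

Request:
send_rows:
  rows:
    - [0,0,-25,0,0,0.05]
    - [0,1,-40,0,0,0]
    - [0,1,-40,0,0,0]
    - [0,0,-40,0,0,0]
    - [0,0,-30,0,0,0]
    - [0,0,-20,0,0,0]
    - [0,0,0,0,0,0]
    - [0,0,0,0,0,0]

```text
time: 1.5
tool_pos: [0.5491, -0.1066, 0.1143]
ee_rot: [-3.138, -0.001, 1.432]
wrist_force: [0.3, -0.3, 1.0]
width: 0.0596
finger_force: 0.0
```

Request:
send_rows:
  rows:
    - [0,0,0,0,0,0]
    - [0,0,0,0,0,0]
    - [0,0,0,0,0,0]
    - [0,0,0,0,0,0]
    - [0,0,0,0,0,0]
    - [0,0,0,0,0,0]
  grip: 5

```text
time: 2.0
tool_pos: [0.5503, -0.1082, 0.1162]
ee_rot: [3.14, 0.0, 1.431]
wrist_force: [-1.1, 0.6, -0.1]
width: 0.0236
finger_force: 0.0
```

Request:
send_rows:
  rows:
    - [0,0,0,0,0,0]
    - [0,0,0,0,0,0]
    - [0,0,0,0,0,0]
    - [0,0,0,0,0,0]
    - [0,0,0,0,0,0]
    - [0,0,0,0,0,0]

```text
time: 2.5
tool_pos: [0.55, -0.108, 0.1156]
ee_rot: [3.141, 0.0, 1.431]
wrist_force: [0.2, 0.6, 0.3]
width: 0.0137
finger_force: 30.0
```

Request:
send_rows:
  rows:
    - [0,0,15,0,0,0]
    - [0,0,25,0,0,0]
    - [0,0,35,0,0,0]
    - [0,0,35,0,0,0]
    - [0,0,35,0,0,0]
    - [0,0,35,0,0,0]
    - [0,0,25,0,0,0]
    - [0,0,5,0,0,0]

```text
time: 3.17
tool_pos: [0.5513, -0.1084, 0.3316]
ee_rot: [3.131, 0.002, 1.431]
wrist_force: [-0.1, -0.2, -0.9]
width: 0.0138
finger_force: 30.0
```

Request:
send_rows:
  rows:
    - [0,10,0,0,0,0.06]
    - [0,25,0,0,0,0.11]
    - [0,35,0,0,0,0.11]
    - [0,35,0,0,0,0.11]
    - [0,35,0,0,0,0.11]
    - [0,35,0,0,0,0.11]
    - [0,35,0,0,0,0.1]
    - [0,35,0,0,0,0.06]

```text
time: 3.83
tool_pos: [0.5493, 0.1386, 0.3232]
ee_rot: [-3.139, -0.001, 2.205]
wrist_force: [1.5, -0.4, -1.4]
width: 0.0137
finger_force: 30.0
```

Request:
send_rows:
  rows:
    - [0,30,0,0,0,0]
    - [0,25,0,0,0,0]
    - [2,18,0,0,0,0]
    - [0,0,0,0,0,0]
    - [0,0,0,0,0,0]
    - [0,0,0,0,0,0]

```text
time: 4.33
tool_pos: [0.5518, 0.2092, 0.3241]
ee_rot: [-3.139, -0.0, 2.2]
wrist_force: [0.0, -0.5, -0.0]
width: 0.0139
finger_force: 30.0
```

```bash
python3 - <<'E'
from h import *
from bench import sensors
o=sensors.get_obs();print(o["time"],o["tool_pos"],o["ee_rot"],o["width"],o["finger_force"])
m=optics.camera_model("wrist"); np.save("wm2.npy",m,allow_pickle=True)
for n in("wrist","scene","side"):
    im=optics.snapshot(n); cv2.imwrite(f"pics/raw2_{n}.png",im[:,:,::-1])
a=cv2.imread("pics/raw2_wrist.png"); b=cv2.imread("pics/raw2_side.png")[100:260,200:380]
# overlay predicted slot mouths
ex=np.array([np.cos(.63),np.sin(.63)]);ey=np.array([-ex[1],ex[0]]);k=np.array([.5022,.1739]);
A=cv2.resize(a,(1120,840))
for s in(.062,.118):
    q=[proj(m,np.r_[k+ex*(s+i*.017)+ey*j*.072,.175])*2+.5 for i,j in((-1,-1),(1,-1),(1,1),(-1,1))]
    cv2.polylines(A,[np.int32(q)],True,(0,0,255),1)
cv2.imwrite("pics/c3.png",cv2.resize(A,(800,600),interpolation=cv2.INTER_AREA))
E
```

```text
4.3333 [0.55183667 0.20923661 0.32410586] [-3.13918632e+00 -2.03409253e-04  2.20028314e+00] 0.013890983265082353 29.999837279319763
```

View pics/c3.png

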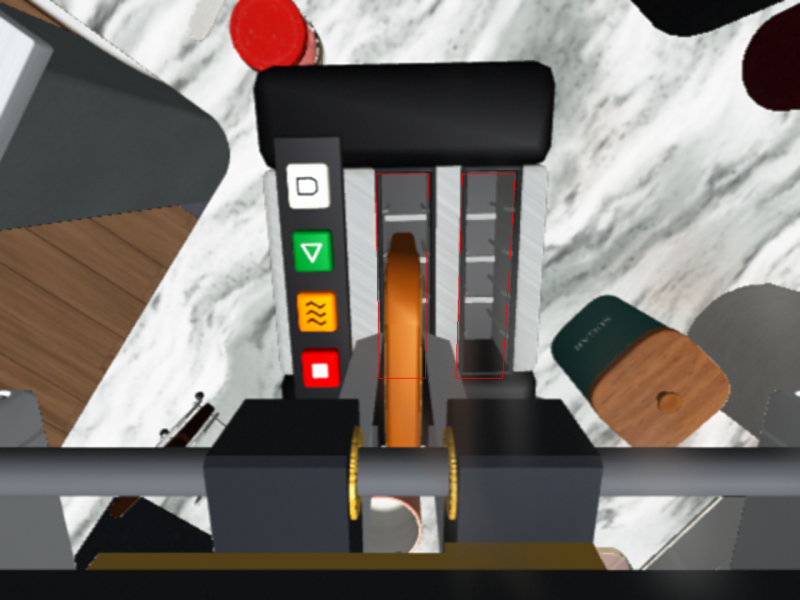

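The predicted slot outlines (red) lie on the real slot mouths within about 2 px: the front slot is at columns 377–434 and the slice hangs centred on it. I'll refine using the key pixels here: white (308,185), green (313,251), orange (317,312) and red (320,370).

```bash
python3 - <<'E'
from h import *
m=np.load("wm2.npy",allow_pickle=True).item(); f=lambda u,v,z: ray(m,u*.7-.15,v*.7-.15,z)[:2].round(4)
I=cv2.cvtColor(cv2.imread("pics/raw2_wrist.png"),cv2.COLOR_BGR2HSV); P=[]
for c,lo,hi,u,v in(("w",(0,0,170),(180,70,255),308,185),("g",(45,100,60),(85,255,255),313,251),("o",(8,130,130),(25,255,255),317,312),("r",(0,150,110),(7,255,255),320,370)):
    u,v=int(u*.7),int(v*.7); mk=cv2.inRange(I,lo,hi)[v-20:v+20,u-18:u+18]; ys,xs=np.nonzero(mk)
    U,V=(np.percentile(xs,2)+np.percentile(xs,98))/2+u-18,(np.percentile(ys,2)+np.percentile(ys,98))/2+v-20
    P.append(ray(m,U,V,.186)[:2]); print(c,len(xs),U,V,P[-1].round(4))
P=np.array(P); d=P[0]-P[3]; yaw=np.arctan2(-d[0],d[1]); ex=np.array([np.cos(yaw),np.sin(yaw)]); print("L",np.hypot(*d),"yaw",yaw,"slot",P.mean(0)+ex*.062, "mid",P.mean(0))
# slot corners on deck by eye
for n,(a,b,c,d) in dict(front=((377,170),(434,170),(0,0),(0,0)),rear=((461,170),(518,170),(462,372),(506,372))).items(): print(n,[f(*q,.175) for q in(a,b,c,d) if q[0]])
E
```

```text
w 805 215.5 130.0 [0.4664 0.2278]
g 743 218.5 175.5 [0.4912 0.1948]
o 699 222.0 217.5 [0.5163 0.1624]
r 537 224.5 257.5 [0.5414 0.1289]
L 0.12415421578649231 yaw 0.6485836379773563 slot [0.55322609 0.21594737] mid [0.5038158  0.17849575]
front [array([0.4953, 0.261 ]), array([0.5251, 0.2827])]
rear [array([0.5392, 0.293 ]), array([0.5689, 0.3146]), array([0.6271, 0.1816]), array([0.6529, 0.2005])]
```

Request:
send_rows:
  rows:
    - [1,4,0,0,0,0.02]
    - [0,0,-20,0,0,0]
    - [0,0,-20,0,0,0]
    - [0,0,-15,0,0,0]
    - [0,0,-10,0,0,0]
    - [0,0,-5,0,0,0]
    - [0,0,0,0,0,0]

```text
time: 5.07
tool_pos: [0.5527, 0.2136, 0.2543]
ee_rot: [-3.14, -0.001, 2.221]
wrist_force: [-1.0, -0.0, -0.4]
width: 0.0141
finger_force: 30.0
```

Request:
send_rows:
  rows:
    - [0,0,-8,0,0,0]
    - [0,0,-8,0,0,0]
    - [0,0,-8,0,0,0]
    - [0,0,-6,0,0,0]
    - [0,0,0,0,0,0]
    - [0,0,0,0,0,0]

```text
time: 5.57
tool_pos: [0.5528, 0.214, 0.2248]
ee_rot: [-3.141, -0.0, 2.221]
wrist_force: [-0.8, -0.0, 0.4]
width: 0.0137
finger_force: 30.0
```

No contact so far; lowering the rest.

Request:
send_rows:
  rows:
    - [0,0,-5,0,0,0]
    - [0,0,-4,0,0,0]
    - [0,0,-3,0,0,0]
    - [0,0,-1,0,0,0]
    - [0,0,0,0,0,0]
    - [0,0,0,0,0,0]

```text
time: 6.07
tool_pos: [0.553, 0.214, 0.2125]
ee_rot: [3.142, -0.0, 2.221]
wrist_force: [1.2, 0.2, -0.1]
width: 0.0137
finger_force: 30.0
```

Request:
send_rows:
  rows:
    - [0,0,-1,0,0,0]
    - [0,0,-1,0,0,0]
    - [0,0,-1,0,0,0]
    - [0,0,0,0,0,0]
    - [0,0,0,0,0,0]

```text
time: 6.48
tool_pos: [0.5531, 0.214, 0.2096]
ee_rot: [3.141, 0.0, 2.221]
wrist_force: [-0.4, -0.2, 0.1]
width: 0.0137
finger_force: 30.0
```

Request:
send_rows:
  rows:
    - [0,0,0,0,0,0]
    - [0,0,0,0,0,0]
    - [0,0,0,0,0,0]
    - [0,0,0,0,0,0]
    - [0,0,0,0,0,0]
    - [0,0,0,0,0,0]
    - [0,0,0,0,0,0]
    - [0,0,0,0,0,0]
  grip: 40

```text
time: 7.15
tool_pos: [0.553, 0.214, 0.2095]
ee_rot: [3.141, 0.0, 2.221]
wrist_force: [0.4, -0.1, 0.3]
width: 0.0398
finger_force: 0.0
```

Request:
send_rows:
  rows:
    - [0,0,15,0,0,0]
    - [0,0,25,0,0,0]
    - [0,0,30,0,0,0]
    - [0,0,30,0,0,0]
    - [0,0,15,0,0,0]
    - [0,0,0,0,0,0]

```text
time: 7.65
tool_pos: [0.5542, 0.2143, 0.33]
ee_rot: [3.133, 0.004, 2.221]
wrist_force: [-0.2, 0.4, 0.5]
width: 0.0399
finger_force: 0.0
```

```bash
python3 - <<'E'
from h import *
from bench import sensors
o=sensors.get_obs();print(o["time"],o["tool_pos"],o["width"])
m=optics.camera_model("wrist"); np.save("wm3.npy",m,allow_pickle=True)
for n in("wrist","side"):
    im=optics.snapshot(n); cv2.imwrite(f"pics/raw3_{n}.png",im[:,:,::-1])
a=cv2.resize(cv2.imread("pics/raw3_wrist.png"),(400,300),interpolation=cv2.INTER_AREA); b=cv2.resize(cv2.imread("pics/raw3_side.png")[130:280,200:400],(400,300),interpolation=cv2.INTER_CUBIC)
cv2.imwrite("pics/c4.png",np.hstack([a,b]))
I=cv2.cvtColor(cv2.imread("pics/raw3_wrist.png"),cv2.COLOR_BGR2HSV)
mk=cv2.inRange(I,(5,110,50),(20,255,255)); k,l,s,c=cv2.connectedComponentsWithStats(mk)
for i in np.argsort(-s[1:,4])[:3]+1: print(s[i],c[i],ray(m,*c[i],.215).round(4))
E
```

```text
7.65 [0.55423911 0.21434686 0.33000216] 0.03992746017816515
[    0   140   134   168 12625] [ 51.35873267 204.71849505] [0.395  0.0958 0.215 ]
[ 124  380  363   19 4089] [326.94106138 390.94424065] [0.7155 0.0853 0.215 ]
[ 402  232   95   74 3859] [454.06659756 265.99067116] [0.7193 0.2673 0.215 ]
```

View pics/c4.png

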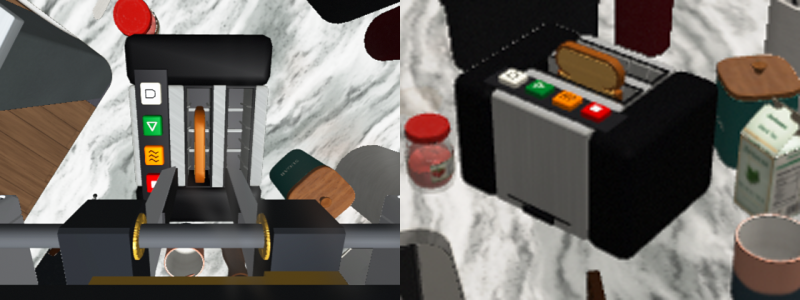

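The slice stands low in the front slot, let go, with all the keys up. Next: close the fingers, then press orange.

Request:
send_rows:
  rows:
    - [-10,-14,0,0,0,0]
    - [-17,-25,0,0,0,0]
    - [-10,-15,0,0,0,0]
    - [0,0,-30,0,0,0]
    - [0,0,-35,0,0,0]
    - [0,0,-20,0,0,0]
    - [0,0,-8,0,0,0]
    - [0,0,0,0,0,0]
  grip: 0

```text
time: 8.42
tool_pos: [0.5139, 0.1595, 0.2266]
ee_rot: [-3.134, -0.004, 2.221]
wrist_force: [-0.1, -0.3, 0.2]
width: 0.0004
finger_force: 0.0
```

Request:
send_rows:
  rows:
    - [0,0,0,0,0,0]
    - [0,0,0,0,0,0]
    - [0,0,0,0,0,0]

```text
time: 8.67
tool_pos: [0.5169, 0.1603, 0.2334]
ee_rot: [3.138, 0.002, 2.221]
wrist_force: [-0.1, 0.5, 0.4]
width: 0.0005
finger_force: 0.0
```

Request:
send_rows:
  rows:
    - [0,0,-8,0,0,0]
    - [0,0,-8,0,0,0]
    - [0,0,-5,0,0,0]
    - [0,0,-2,0,0,0]
    - [0,0,0,0,0,0]
    - [0,0,0,0,0,0]

```text
time: 9.17
tool_pos: [0.516, 0.16, 0.2091]
ee_rot: [3.141, 0.0, 2.221]
wrist_force: [-0.3, 0.6, 2.7]
width: 0.0004
finger_force: 1.4
```

Request:
send_rows:
  rows:
    - [0,0,-2,0,0,0]
    - [0,0,-1,0,0,0]
    - [0,0,-1,0,0,0]
    - [0,0,0,0,0,0]
    - [0,0,0,0,0,0]
    - [0,0,0,0,0,0]

```text
time: 9.67
tool_pos: [0.516, 0.16, 0.2062]
ee_rot: [3.14, 0.001, 2.221]
wrist_force: [-2.2, -0.8, 8.1]
width: 0.0007
finger_force: 4.0
```

Orange is fully down (8 N). On to white.

Request:
send_rows:
  rows:
    - [0,0,5,0,0,0]
    - [0,0,12,0,0,0]
    - [0,0,10,0,0,0]
    - [-10,13,0,0,0,0]
    - [-16,21,0,0,0,0]
    - [-16,21,0,0,0,0]
    - [-9,12,0,0,0,0]
    - [0,0,0,0,0,0]

```text
time: 10.33
tool_pos: [0.4636, 0.229, 0.2322]
ee_rot: [3.141, -0.001, 2.224]
wrist_force: [-0.1, 0.3, -0.0]
width: 0.0005
finger_force: 0.0
```

Request:
send_rows:
  rows:
    - [0,0,0,0,0,0]
    - [0,0,0,0,0,0]
    - [0,0,-10,0,0,0]
    - [0,0,-8,0,0,0]
    - [0,0,-4,0,0,0]
    - [0,0,-1,0,0,0]
    - [0,0,0,0,0,0]
    - [0,0,0,0,0,0]

```text
time: 11.0
tool_pos: [0.4653, 0.2262, 0.2089]
ee_rot: [-3.141, 0.001, 2.22]
wrist_force: [1.4, -2.6, 3.3]
width: 0.0006
finger_force: 1.5
```

Request:
send_rows:
  rows:
    - [0,0,-2,0,0,0]
    - [0,0,-1,0,0,0]
    - [0,0,-1,0,0,0]
    - [0,0,0,0,0,0]
    - [0,0,0,0,0,0]
    - [0,0,0,0,0,0]

```text
time: 11.5
tool_pos: [0.4653, 0.2264, 0.2062]
ee_rot: [3.14, 0.002, 2.22]
wrist_force: [-1.0, -3.9, 8.3]
width: 0.0005
finger_force: 4.0
```

Request:
send_rows:
  rows:
    - [0,0,5,0,0,0]
    - [0,0,12,0,0,0]
    - [0,0,10,0,0,0]
    - [8,-10,0,0,0,0]
    - [11,-15,0,0,0,0]
    - [6,-8,0,0,0,0]
    - [0,0,0,0,0,0]
    - [0,0,0,0,0,0]

```text
time: 12.17
tool_pos: [0.4901, 0.1936, 0.2309]
ee_rot: [-3.141, -0.001, 2.219]
wrist_force: [0.3, 0.9, -0.5]
width: 0.0004
finger_force: 0.0
```

Request:
send_rows:
  rows:
    - [0,0,0,0,0,0]
    - [0,0,0,0,0,0]
    - [0,0,-10,0,0,0]
    - [0,0,-8,0,0,0]
    - [0,0,-4,0,0,0]
    - [0,0,-1,0,0,0]
    - [0,0,0,0,0,0]
    - [0,0,0,0,0,0]

```text
time: 12.83
tool_pos: [0.4895, 0.1943, 0.2089]
ee_rot: [-3.141, -0.001, 2.221]
wrist_force: [-1.6, 0.2, 2.9]
width: 0.0002
finger_force: 1.5
```

White went fully down (8.3 N). Finishing green, then retreating.

Request:
send_rows:
  rows:
    - [0,0,-2,0,0,0]
    - [0,0,-1,0,0,0]
    - [0,0,-1,0,0,0]
    - [0,0,0,0,0,0]
    - [0,0,0,0,0,0]
    - [0,0,0,0,0,0]

```text
time: 13.33
tool_pos: [0.4897, 0.1943, 0.2062]
ee_rot: [3.141, -0.0, 2.221]
wrist_force: [-4.1, 1.1, 8.9]
width: 0.0006
finger_force: 4.2
```

Request:
send_rows:
  rows:
    - [0,0,5,0,0,0]
    - [0,0,15,0,0,0]
    - [0,0,25,0,0,0]
    - [0,0,30,0,0,0]
    - [0,0,20,0,0,0]
    - [0,0,5,0,0,0]
    - [0,0,0,0,0,0]
    - [0,0,0,0,0,0]

```text
time: 14.0
tool_pos: [0.49, 0.1938, 0.303]
ee_rot: [-3.14, -0.0, 2.221]
wrist_force: [0.0, 0.1, 0.1]
width: 0.0004
finger_force: 0.0
```

```bash
python3 - <<'E'
from h import *
from bench import sensors
b=optics.snapshot("side")[130:340,180:460,::-1]; cv2.imwrite("pics/c5.png",cv2.resize(b,(800,600),interpolation=cv2.INTER_CUBIC))
o=sensors.get_obs();print(o["time"],o["tool_pos"],abs(o["qvel"]).max())
E
```

```text
14.05 [0.48963098 0.19371709 0.30221537] 0.014184482878743644
```

View pics/c5.png

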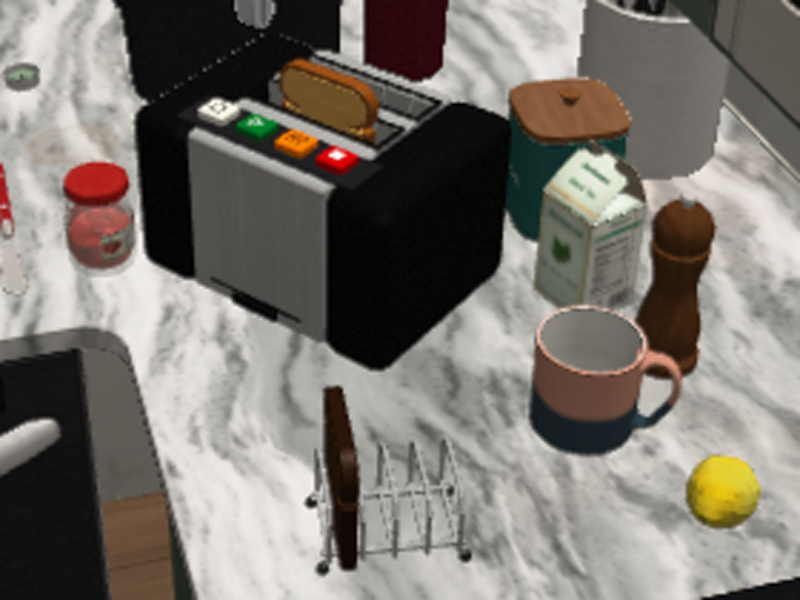

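The slice stands in the front slot (330,95), the keys are all up, the rye slice is still in the rack (340,475), and the jar and mug look untouched.

```bash
python3 -c "
from bench import ticket
print(ticket.close_job())"
```

```text
the job is handed in; nothing more can be done
None
```

The golden slice is standing in the toaster's front slot, reheat, light and start were each pressed fully down in that order, and the job was handed in at about 14 s; the hand-in gave no verdict.

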